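Flip the reorder marker of the empty bin

TASK

Each of the three small grey fastener bins on wooden stands has a hinged marker in front of it, and one of these bins is empty. Using the fingertips only to press and push, flip the empty bin's marker right over its pivot, away from the robot, until it lies fully flat towards the bin with its cross face up (pressing its thumb tab down raises the plate, which can then be pushed over). Be gentle, leave the other two markers as they are, and do not lift or shift the stands or anything else on the bench.

Things in the scene. Friction and masses are not known exactly. Their poses are not given: they have to be found in the camera images.
- station_empty: Sizes in mm. Stand with the EMPTY bin: loose wooden board 280 (own x) x 110 (y) x 12, 1.4 to 2.1 kg, can slide. Origin: centre of its underside; +x away from the robot (within 0.15 rad), z up. Far half: open grey bin 100 x 100, rim at z 72, x 35 to 135. Near half: hinged marker on a level pivot along y at x -60, z 55. Steel rest bars (6 thick, 60 wide, top z 51) 62 before and behind the pivot; open between them down to z 12.
- station_bolts: A stand of the same make, size and axes, with the bin full of steel bolts (heaped to about z 50 mm); same marker.
- station_nuts: A stand of the same make, size and axes, with the bin full of brass nuts (heaped to about z 50 mm); same marker.
- marker_empty (a joint): Hinge angle of the marker in front of the EMPTY bin: 0 = plate level towards the robot, disc face up; 1.57 = plate upright; 3.14 = plate level on the far side, over the board towards the bin, cross face up (end stops at 0 and 3.14).
- marker_bolts (a joint): Hinge angle of the marker in front of the bin full of steel bolts: 0 = plate level towards the robot, disc face up; 1.57 = plate upright; 3.14 = plate level on the far side, over the board towards the bin, cross face up (end stops at 0 and 3.14).
- marker_nuts (a joint): Hinge angle of the marker in front of the bin full of brass nuts: 0 = plate level towards the robot, disc face up; 1.57 = plate upright; 3.14 = plate level on the far side, over the board towards the bin, cross face up (end stops at 0 and 3.14).
- empty_pivot (a point): Sizes in mm. Middle of the pivot of the empty bin's marker, 55 above the table; axes as the stand's. Steel cheeks 6 thick, inner faces 42 to either side (own y), tops at z 65. The hinge is slightly stiff (0.03 N m): the marker stays at any angle, and 1 to 4 N moves it.
- empty_edge (a point): Sizes in mm. Middle of the free edge of the empty bin's marker: an aluminium plate 70 wide (own y), 5 thick, 70 from pivot to free edge. Starts level or up to 0.2 rad raised, free edge towards the robot, raised disc on its upper face, raised cross on its lower face. Can be pushed over once upright; when flipped the edge is 70 beyond the pivot. Turns with the marker.
- empty_tab (a point): Sizes in mm. Thumb tab rigid with the marker: 40 wide, 5 thick, reaching 27 out from the pivot on the side away from the plate, 45 degrees up when the plate is level. The point, at mid-thickness of its end, then lies 19 beyond the pivot (away from the robot) and 19 above it. Pressing it down raises the plate. Flipped, it points down towards the robot.
- glue: Bystander (sizes in mm): white glue bottle, diameter 30, height 100, standing; origin at the centre of its underside.
- oil_can: Bystander (sizes in mm): small can, diameter 30, height 85, standing; origin at the centre of its underside.
- tape_measure: Bystander (sizes in mm): tape measure, rounded case 65 x 60 x 34; origin at the centre of its underside.
- wrench: Bystander (sizes in mm): open wrench, 160 long, lying flat along its own x.
- screwdriver: Bystander (sizes in mm): screwdriver, 190 long, lying along its own x.
- mug: Bystander (sizes in mm): mug, rim radius 38, height 90, handle at its own +y; origin at the centre of its underside.
- jar: Bystander (sizes in mm): glass jar, diameter 68, height 85, standing; origin at the centre of its underside.

How it is judged:
By the outcome, as a careful person would: the job done as asked, in the order asked, and still so for the second after the job is handed in, with the robot touching nothing.
It also fails if it takes over 42 s, if anything falls off the work surface, if the arm or the gripper's body presses on something with over 40 N, if the wrist force passes 120 N, or if a joint passes its speed limit or range.

ROBOT

A 6-joint arm with a two-finger parallel gripper is mounted at the origin on the work surface. World frame = base frame: x ahead of the robot, y to its left, z up, the work surface at z = 0. Lengths are in mm, angles in rad, forces in N, time in s.
With the tool pointing down it reaches from about 400 to 925 mm from the base axis. Payload 12.5 kg.
Tool frame: the origin (TCP) lies midway between the tips of the shut fingers; the grasp point (between the pads) lies 19 mm behind it; z points along the fingers, y is the direction in which the jaws open and shut (so a half turn about z gives the same grasp; the last joint's range is limited). The gripper opens to 95 mm and grips with 3 to 60 N. Pads are 20 mm wide; open, the fingers measure 119 mm over their backs; the gripper's body (75 mm by 180 mm) begins 59 mm behind the grasp point.
Start: joints at [-1.401, 0.491, 1.559, -0, 1.092, -0.106], TCP at [170.221, -601.395, 177.461] pointing down, gripper open.
Joint ranges: [-3.1, 3.1], [-0.84, 2.19], [0.05, 2.79], [-1.13, 4.28], [0.06, 2.93], [-2.69, 2.69]. Speed limits (rad/s): [2.22, 2.22, 2.79, 3.14, 3.14, 3.14].

INTERFACE

Orientations are given as [roll, pitch, yaw] about the fixed x, y, z axes, in that order (R = Rz(yaw) Ry(pitch) Rx(roll)).
In Python, from cell import env, eyes, job_done, boxes_of, regions_of gives the robot as it stands.
- The arm moves only by the tool send_rows, never from a script. Its argument "plan" is text: rows parted by semicolons, each of 5 numbers parted by spaces: the shift along the tool's x, y, z in mm, then the turn about the tool's z in rad, then the finger opening in mm, from 0 to 95.1. In form: x y z roll gripper; .... A call has 1 to 8 rows; each row shifts and turns the pose as measured when the row begins, along the tool's axes as they then stand; what a row does not reach is not made up. A row lasts 1/10 s, in which the tool goes at most 50 mm and 8.59 degrees, less where a joint would pass 70% of its speed; a pose out of reach is approached as far as the arm can. A call with a gripper value outside its range is refused whole. The fingers move at their own pace and stop on an object; the grip force is fixed at half the most. Time passes only in rows, so rows that do not move let the fingers close. It gives the time, the measured TCP pose, the force and the opening at its end, in the units of the state.
- env.state(): the state, without advancing time (a new reading comes with each control period).
- eyes.read_camera(name): name is "scene" or "top" or "wrist"; returns a dict with "image" (384x512x3 uint8, red, green, blue), "vertical_fov" (degrees; the focal length in pixels is half the picture's height over the tangent of half this angle, whatever the lens; pixels are square), "cx", "cy" (the principal point, pixels), "extrinsics" (4x4, takes a point from camera to world coordinates). Camera axes: x right, y up, looking along -z (the intrinsics and any distortion apply to the point x, -y, -z); pixel columns grow to the right and rows downward; lengths in mm; the calibration is good to about 2 mm. The wrist camera is an equidistant fisheye: a pixel r from the principal point sees the ray r / f radians off the axis. A picture is of the moment at which its call begins. There is no depth.
- job_done(): hands the job in, once; it reports no verdict.
Trained networks look in a picture, given as the dict that the camera call returned (one of the last four; its "shot" number tells which), for a name from the list of things; names that differ only in an ending like _2 or _b are one class to them, and where a whole thing is asked for, a point or a joint stands for the part that bears it (a point fixed in the world has none). Each returns a list of dicts, best first, with "confidence" (0 to 1); they miss things now and then, are a little off and sometimes report something else, mostly with a low value. They report only what shows in the picture. A call takes as long as a camera call.
- boxes_of(target, picture): "bbox" ([left, top, width, height] in pixels, round what is visible of it).
- regions_of(target, picture): "pixels" (384x512 bool, what is visible of it) and "bbox" ([left, top, width, height] in pixels, round what is visible of it).
The state is a dict: "t": time; "joints": joint angles; "qvel": joint speeds; "tau": joint torques, N m; "eef_pos": TCP position; "tcp_rot": TCP orientation; "ft_force": force on the tool from outside, world axes, zero at the start; "moment": the same for the moment, N m; "opening": opening from 0.0 (shut) to 1.0 (fully open).
Only numpy, scipy, OpenCV 4.12 (cv2) and the standard library are available. Lean on these libraries where they do the work, as an engineer would, in place of code of your own. Each camera call takes 0.05 s, during which the arm holds its last target.

## Working session

There is one attempt and no reset: what is moved stays moved. The work goes in short steps, Python scripts to look and compute and a tool call to move; the robot and the scene stay as the last step left them, time stands still between calls to the robot, and variables do not carry over. Pictures are saved under pics/ and viewed, and the job is handed in when it is done.

Besides the shell and the picture viewer there is one more tool, called after "Call:" as a command line: name --argument value ..., lists and objects as JSON in quotes. send_rows: Moves the arm, as the interface text tells. Its arguments: {"type":"object","properties":{"plan":{"type":"string"}},"required":["plan"]}

```bash
mkdir -p pics; ls; python3 - <<'E'
from cell import env, eyes, boxes_of
import cv2, pickle
print(env.state())
for n in ["scene","top","wrist"]:
    p=eyes.read_camera(n)
    pickle.dump(p,open(f"{n}.pkl","wb"))
    cv2.imwrite(f"pics/{n}0.png",cv2.cvtColor(p["image"],cv2.COLOR_RGB2BGR))
    print(n,p["vertical_fov"],p["cx"],p["cy"],p["extrinsics"],p.keys())
    for t in ["station_empty","marker_empty","station_bolts","station_nuts"]:
        print(t,[(b["bbox"],round(b["confidence"],2)) for b in boxes_of(t,p)])
E
```

```text
pics
{'t': 0.0, 'joints': array([-1.40060512e+00,  4.91563492e-01,  1.55944643e+00,  5.41369879e-06,
        1.09167834e+00, -1.05594218e-01]), 'qvel': array([ 1.02117253e-03, -8.50758640e-05,  9.94197996e-05, -9.56717800e-04,
        8.82640391e-04,  9.78056879e-04]), 'tau': array([ 1.79978735e-03, -6.12642860e+01, -2.58186615e+01,  6.93111517e-02,
        4.81942354e-02, -1.00521427e-04]), 'eef_pos': array([ 170.16883067, -601.10016494,  176.86036197]), 'tcp_rot': array([-3.14050366e+00, -1.20249257e-04,  2.75782863e-01]), 'ft_force': array([ 0.34882518, -0.31172472,  0.75118778]), 'moment': array([-0.0102772 ,  0.00043567, -0.0343768 ]), 'opening': 0.9979968711459839}
scene 42.42880634044278 242.07278692577273 183.12441984296453 [[ 3.25752486e-01 -6.97417597e-01  6.38352577e-01  1.34462741e+03]
 [ 9.45393313e-01  2.32558547e-01 -2.28359380e-01 -3.02253346e+02]
 [ 1.08075025e-02  6.77882893e-01  7.35090458e-01  1.04661680e+03]
 [ 0.00000000e+00  0.00000000e+00  0.00000000e+00  1.00000000e+00]] dict_keys(['image', 'vertical_fov', 'cx', 'cy', 'extrinsics', 'shot'])
station_empty [([2
[... 766 characters left out ...]
.1, 28.3, 31.5], 0.86), ([150.4, 163.5, 25.7, 12.8], 0.75)]
station_bolts [([317.4, 133.7, 34.9, 88.2], 0.89)]
station_nuts [([249.3, 127.1, 38.3, 84.8], 0.93), ([326.2, 225.2, 18.7, 39.6], 0.73), ([176.0, 183.8, 23.1, 30.9], 0.68)]
wrist 65.70646984690485 259.15353067760526 193.18875689410365 [[ 2.73200630e-01  9.33323822e-01  2.32955059e-01  2.35774694e+02]
 [-9.61956912e-01  2.64927194e-01  6.67269180e-02 -5.82904847e+02]
 [ 5.61692193e-04 -2.42322565e-01  9.70195578e-01  3.84003585e+02]
 [ 0.00000000e+00  0.00000000e+00  0.00000000e+00  1.00000000e+00]] dict_keys(['image', 'vertical_fov', 'cx', 'cy', 'extrinsics', 'shot'])
station_empty []
marker_empty []
station_bolts []
station_nuts []
```

```bash
python3 - <<'E'
import cv2
a=cv2.imread("pics/top0.png")[110:290,100:370]; cv2.imwrite("pics/top0z.png",cv2.resize(a,None,fx=2.9,fy=2.9,interpolation=cv2.INTER_CUBIC))
a=cv2.imread("pics/scene0.png")[130:320,60:390]; cv2.imwrite("pics/scene0z.png",cv2.resize(a,None,fx=2.4,fy=2.4,interpolation=cv2.INTER_CUBIC))
E
```

```text
(no output)
```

View pics/top0z.png

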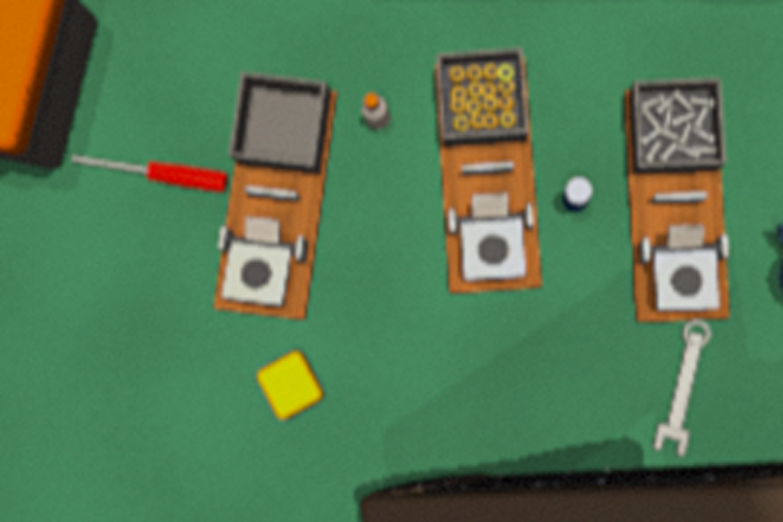

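View pics/scene0z.png

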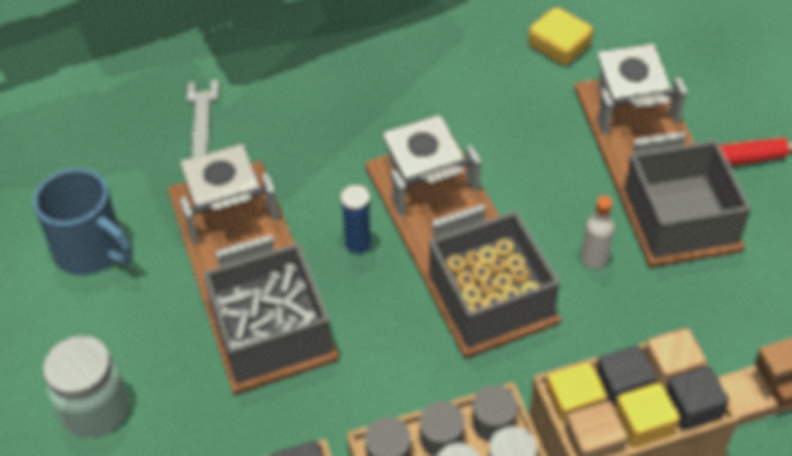

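View pics/top0.png

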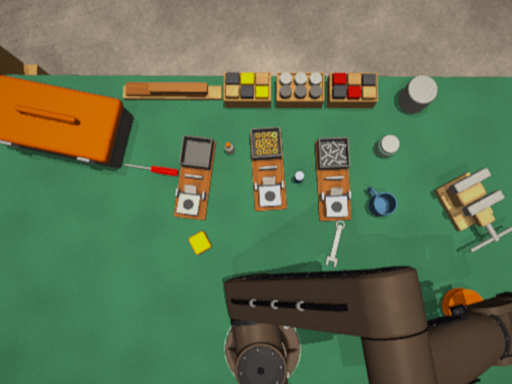

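```bash
cat > h.py <<'E'
import numpy as np, cv2
from scipy.optimize import least_squares
def proj(p,P,fish=False):
    P=np.atleast_2d(P).astype(float); E=np.array(p["extrinsics"]); 
    c=(P-E[:3,3])@E[:3,:3]; v=np.c_[c[:,0],-c[:,1],-c[:,2]]
    f=192/np.tan(np.radians(p["vertical_fov"])/2)
    rr=np.hypot(v[:,0],v[:,1])
    s=np.arctan2(rr,v[:,2])/np.maximum(rr,1e-9) if fish else 1/v[:,2]
    return np.c_[p["cx"]+f*v[:,0]*s, p["cy"]+f*v[:,1]*s]
def S(pose,P):
    x,y,a=pose[:3]; P=np.atleast_2d(P).astype(float)
    return np.c_[x+np.cos(a)*P[:,0]-np.sin(a)*P[:,1], y+np.sin(a)*P[:,0]+np.cos(a)*P[:,1],P[:,2]]
def plate(phi,r,y,off=0): # r along plate from pivot, off normal up
    return [-60-r*np.cos(phi)+off*np.sin(phi), y, 55+r*np.sin(phi)+off*np.cos(phi)]
E
python3 - <<'E'
from h import *
import pickle
top=pickle.load(open("top.pkl","rb")); sc=pickle.load(open("scene.pkl","rb"))
T=np.array([(243,77),(328,84),(322,170),(235,160),(216,308),(305,318)])/2.9+[100,110]
M=np.array([(135,50,72),(135,-50,72),(35,-50,72),(35,50,72),(-140,55,12),(-140,-55,12)])
Cs=np.array([(652,263),(742,245),(577,85)])/2.4+[60,130]
Ms=np.array([(140,-55,12),(140,55,12),(-140,-55,12)])
PT=np.array([(291,245),(229,240),(222,300),(284,306)])/2.9+[100,110]
PS=np.array([(598,58),(655,46)])/2.4+[60,130]
def f(q):
    pe=S(q,[plate(q[3],70,-35,2.5),plate(q[3],70,35,2.5)])
    return np.concatenate([(proj(top,S(q,M))-T).ravel(),(proj(sc,S(q,Ms))-Cs).ravel(),(proj(top,pe)-PT[[3,2]]).ravel(),(proj(sc,pe)-PS).ravel()])
r=least_squares(f,[600,250,0,0.1],loss='soft_l1')
print(r.x,np.round(f(r.x),1).reshape(-1,2))
print("pivot",S(r.x,[-60,0,55]))
E
```

```text
[ 5.71364363e+02  2.39000710e+02 -1.18621355e-01 -6.20803966e+00] [[-0.3 -1.8]
 [-0.5 -0.6]
 [-2.6 -1.3]
 [-2.  -1.5]
 [-1.   0. ]
 [-0.2  0.7]
 [-2.6 -0.2]
 [-0.1  0.3]
 [-2.4 -1.4]
 [-0.6  0.1]
 [ 0.1 -0.6]
 [-1.8 -1.1]
 [-2.4  0.5]]
pivot [[511.78599877 246.10131181  55.        ]]
```

Call:
send_rows --plan "20 0 -10 0.1 0;40 0 -10 0.1 0;45 0 -10 0.1 0;45 0 0 0.095 0;45 0 0 0 0"

```text
t: 1.25
eef_pos: [364.3, -593.8, 209.4]
tcp_rot: [3.141, 0.0, -0.144]
ft_force: [-0.2, -0.6, 1.1]
opening: 0.637
```

Call:
send_rows --plan "2 -50 0 0 0;2 -50 0 0 0;0 -50 0 0 0;0 -50 0 0 0;0 -50 0 0 0;0 -50 0 0 0;0 -50 0 0 0;0 -50 0 0 0"

```text
t: 2.05
eef_pos: [429.5, -201.1, 204.7]
tcp_rot: [-3.141, -0.001, -0.144]
ft_force: [1.2, -0.3, 1.1]
opening: 0.015
```

Call:
send_rows --plan "-3 -50 0 0 0;-3 -50 0 0 0;-3 -50 0 0 0;-3 -50 0 0 0;-4 -50 0 0 0;-4 -50 0 -0.025 0;-4 -50 0 0 0;-3 -40 0 0 0"

```text
t: 2.85
eef_pos: [454.9, 190.9, 206.9]
tcp_rot: [-3.141, -0.007, -0.119]
ft_force: [0.4, -0.8, 0.1]
opening: 0.005
```

```bash
python3 - <<'E'
from cell import env, eyes, boxes_of
import cv2, pickle
s=env.state(); print(s["t"],s["eef_pos"],s["tcp_rot"],s["joints"],s["opening"])
p=eyes.read_camera("wrist"); pickle.dump(p,open("wrist1.pkl","wb"))
cv2.imwrite("pics/wrist1.png",cv2.resize(cv2.cvtColor(p["image"],cv2.COLOR_RGB2BGR),None,fx=1.5,fy=1.5))
print([(n,b["bbox"],b["confidence"]) for n in ["station_empty","marker_empty"] for b in boxes_of(n,p)])
E
```

```text
2.85 [454.88635056 190.93152332 206.92771653] [-3.14090763 -0.00665021 -0.11909828] [ 0.26459246  0.26796714  1.83767455 -0.0021635   1.02952889  1.95559351] 0.005066459337810883
[('station_empty', [163.6, 1.3, 91.1, 193.6], 0.96), ('marker_empty', [174.2, 113.7, 64.3, 81.2], 0.61), ('marker_empty', [509.3, 115.0, -0.7, 42.5], 0.53)]
```

View pics/wrist1.png

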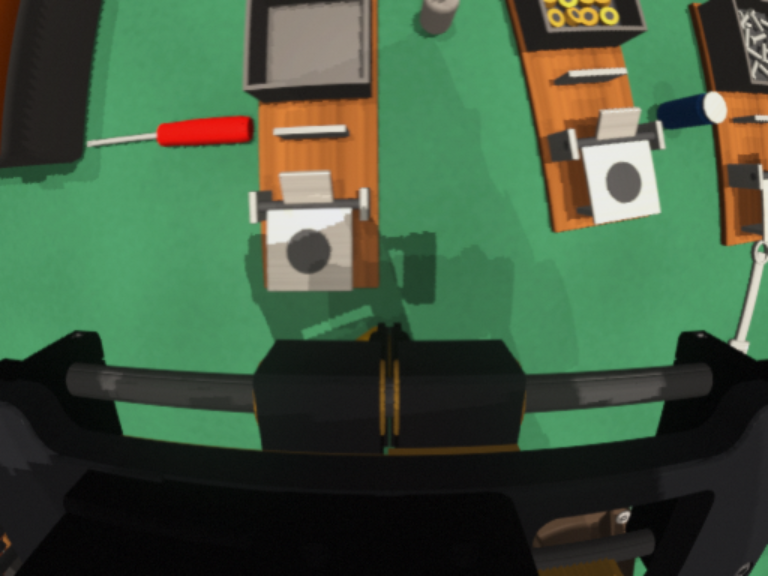

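```bash
python3 - <<'E'
import cv2,pickle
p=pickle.load(open("wrist1.pkl","rb"))
a=cv2.cvtColor(p["image"],cv2.COLOR_RGB2BGR)[0:200,150:270]; cv2.imwrite("pics/w1z.png",cv2.resize(a,None,fx=3,fy=3,interpolation=cv2.INTER_CUBIC))
E
```

```text
(no output)
```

View pics/w1z.png

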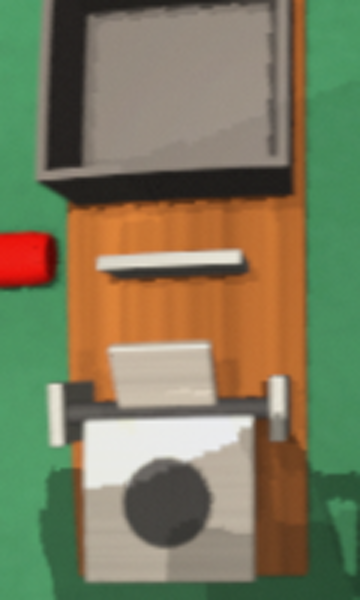

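```bash
python3 - <<'E'
from h import *
import pickle
p=pickle.load(open("wrist1.pkl","rb"))
C=np.array([(38,181),(291,164),(97,257),(242,250),(50,415),(288,407),(307,575)])/3+[150,0]
M=np.array([(35,50,72),(35,-50,72),(5,30,51),(5,-30,51),(-60,48,65),(-60,-48,65),(-140,-55,12)])
E_=np.array([(84,581),(254,580),(109,346),(210,342)])/3+[150,0]
def f(q,full=True):
    h=q[3]
    tab=lambda y:[-60-27*np.cos(h+2.356)-1.8*np.cos(h+2.356-1.57),y,55+27*np.sin(h+2.356)+1.8*np.sin(h+.785)]
    P=[plate(h,70,35,2.5),plate(h,70,-35,2.5),tab(20),tab(-20)]
    return np.concatenate([(proj(p,S(q,M),True)-C).ravel(),(proj(p,S(q,P),True)-E_).ravel()])
r=least_squares(f,[571,240,-.12,.1],loss='soft_l1')
print(r.x,np.round(f(r.x),1).reshape(-1,2).tolist())
print("pivot",S(r.x,[-60,0,55]))
from cell import env
s=env.state()
print("tcp px",proj(p,s["eef_pos"],True)*1.5)
E
```

```text
[ 5.72544773e+02  2.41538439e+02 -1.10943762e-01  3.32336293e-01] [[-0.7, -0.5], [-0.6, -0.1], [0.2, -0.7], [0.1, -0.7], [-0.2, -0.2], [-0.4, 0.0], [0.9, 0.1], [-1.7, -0.0], [0.0, -0.1], [1.2, 2.2], [1.1, 2.2]]
pivot [[512.91365039 248.18141737  55.        ]]
tcp px [[389.76703321 322.44041727]]
```

Call:
send_rows --plan "25 -21 10 -0.008 0;25 -21 25 0 0;24 -22 30 0 0;0 0 30 0 0;0 0 0 0 0;0 0 0 0 0"

```text
t: 3.6
eef_pos: [540.6, 241.6, 111.2]
tcp_rot: [-3.141, -0.009, -0.112]
ft_force: [-0.1, -0.5, 0.8]
opening: 0.007
```

Call:
send_rows --plan "-5 -3.5 12 0 0;0 0 12 0 0;0 0 5 0 0;0 0 0 0 0"

```text
t: 4.0
eef_pos: [536.8, 244.6, 84.2]
tcp_rot: [-3.139, -0.014, -0.114]
ft_force: [-0.8, 1.0, -0.2]
opening: 0.003
```

```bash
cat > look.py <<'E'
import sys
from cell import env, eyes
import cv2, pickle
tag=sys.argv[1]
s=env.state(); print(s["t"],s["eef_pos"],s["tcp_rot"],s["ft_force"])
p=eyes.read_camera("wrist"); pickle.dump(p,open("w.pkl","wb"))
a=cv2.resize(cv2.cvtColor(p["image"],cv2.COLOR_RGB2BGR),None,fx=1.2,fy=1.2)
q=eyes.read_camera("scene"); b=cv2.cvtColor(q["image"],cv2.COLOR_RGB2BGR)[120:270,260:420]
b=cv2.resize(b,None,fx=3.5,fy=3.5,interpolation=cv2.INTER_CUBIC)
cv2.imwrite(f"pics/w{tag}.png",a); cv2.imwrite(f"pics/s{tag}.png",b)
E
python3 look.py 2
```

```text
4.0 [536.77955512 244.61320441  84.16332738] [-3.13917848 -0.01399481 -0.11377249] [-0.79217125  0.97605645 -0.1991408 ]
```

View pics/w2.png

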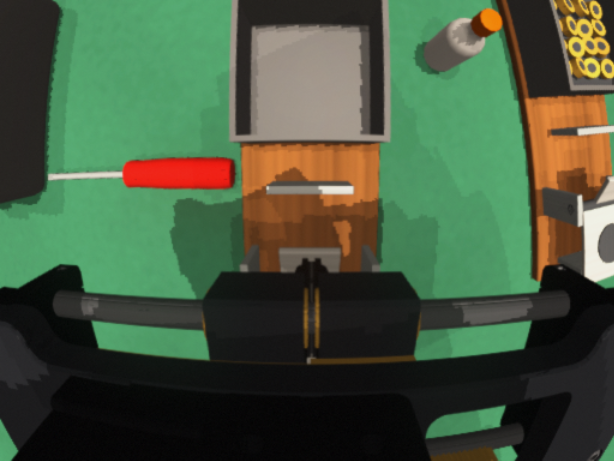

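View pics/s2.png

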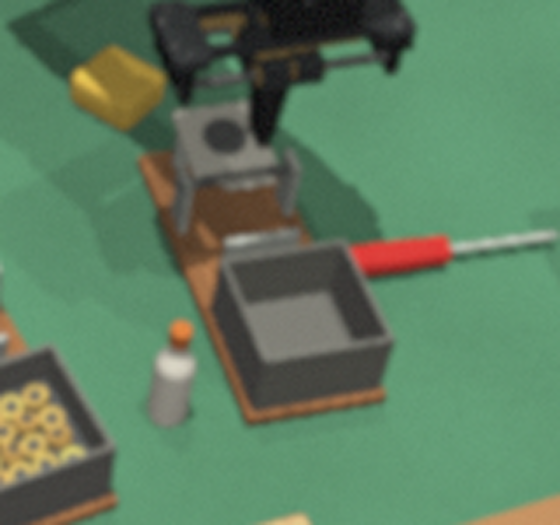

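```bash
python3 - <<'E'
from h import *
import pickle
sc=pickle.load(open("scene.pkl","rb"));w=pickle.load(open("w.pkl","rb"))
q=[572.5,241.5,-.111]
z=lambda P:(proj(sc,P)-[260,120])*3.5
tcp=[[536.8,244.6,84.2]]
h=.15;tab=[-60-27*np.cos(h+2.356),0,55+27*np.sin(h+2.356)]
print("tcp",z(tcp),"tab",z(S(q,tab)),"edge",z(S(q,[plate(h,70,35),plate(h,70,-35)])),"cheeks",z(S(q,[[-60,45,65],[-60,-45,65]])))
print("w",proj(w,tcp,True)*1.2,proj(w,S(q,[tab]),True)*1.2)
E
```

```text
tcp [[249.89632943 171.92426136]] tab [[247.48790826 181.29374304]] edge [[249.5534431  102.06871538]
 [168.58409515 114.30162612]] cheeks [[290.5520217  158.9650576 ]
 [183.30937341 175.8143626 ]]
w [[310.89383919 258.18175474]] [[309.58516431 255.69235385]]
```

```bash
python3 - <<'E'
from cell import eyes
import cv2
q=eyes.read_camera("scene"); b=cv2.cvtColor(q["image"],cv2.COLOR_RGB2BGR)[120:190,290:370]
cv2.imwrite("pics/s3.png",cv2.resize(b,None,fx=8,fy=8,interpolation=cv2.INTER_CUBIC))
E
```

```text
(no output)
```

View pics/s3.png

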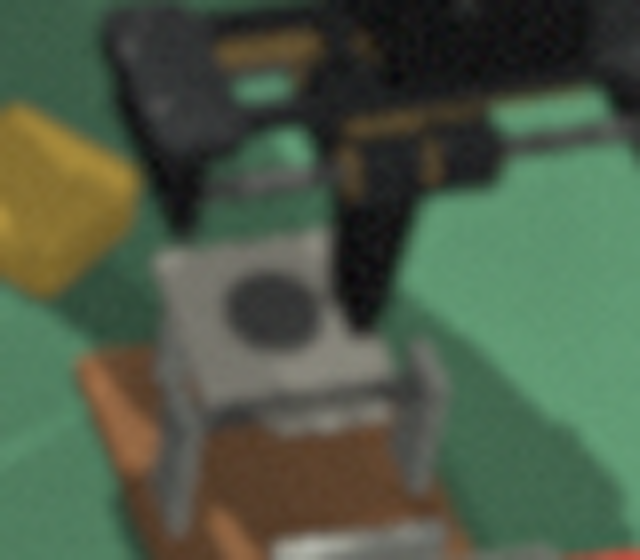

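```bash
python3 - <<'E'
from h import *
import pickle
from cell import eyes
sc=pickle.load(open("scene.pkl","rb"))
for d in [(0,0,0),(0,0,10),(0,0,20),(0,0,30),(-10,0,0),(-20,0,0),(0,10,0),(-20,10,0),(0,10,20)]:
    print(d,(proj(sc,np.array([[536.8,244.6,84.2]])+d)-[290,120])*8)
q=eyes.read_camera("top"); b=cv2.cvtColor(q["image"],cv2.COLOR_RGB2BGR)[110:250,140:260]
cv2.imwrite("pics/t3.png",cv2.resize(b,None,fx=4,fy=4,interpolation=cv2.INTER_CUBIC))
w=eyes.read_camera("wrist");b=cv2.cvtColor(w["image"],cv2.COLOR_RGB2BGR)[180:320,180:340]
cv2.imwrite("pics/w3.png",cv2.resize(b,None,fx=4,fy=4,interpolation=cv2.INTER_CUBIC))
print((proj(w,[[536.8,244.6,84.2],[536.8,244.6,103.2],[536.8,244.6,162]],True)-[180,180])*4)
E
```

```text
(0, 0, 0) [[331.19161013 392.96974025]]
(0, 0, 10) [[335.42880989 372.34725705]]
(0, 0, 20) [[339.71273101 351.4973806 ]]
(0, 0, 30) [[344.04415054 330.41632905]]
(-10, 0, 0) [[318.30620179 373.12164859]]
(-20, 0, 0) [[305.54168564 353.45977371]]
(0, 10, 0) [[357.68801425 386.34402244]]
(-20, 10, 0) [[331.83288637 346.96230709]]
(0, 10, 20) [[366.48622817 344.86963822]]
[[317.78065886 141.91133072]
 [317.66230252 175.75457168]
 [317.10235978 332.86131447]]
```

View pics/t3.png

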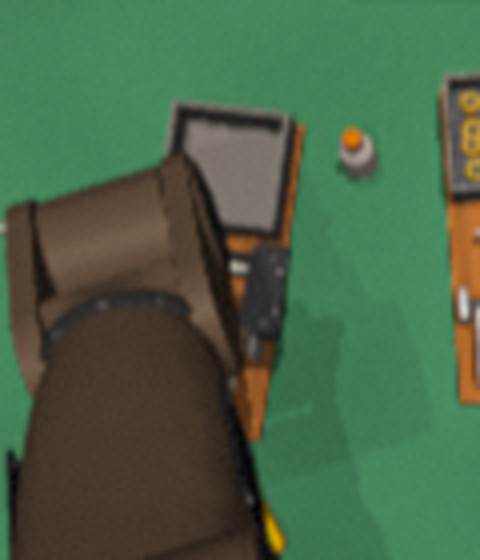

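View pics/w3.png

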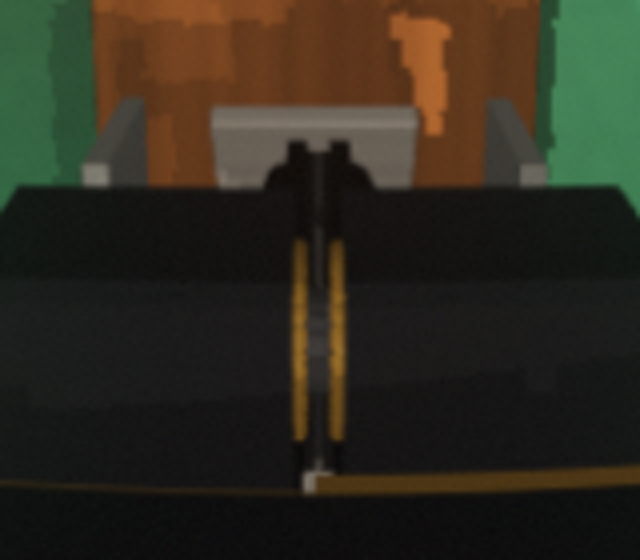

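```bash
python3 - <<'E'
from h import *
import pickle
w=pickle.load(open("w.pkl","rb")); p=pickle.load(open("wrist1.pkl","rb"))
q=[572.5,241.5,-.111]
print("rim",proj(w,S(q,[(35,50,72),(35,-50,72)]),True)*1.2,"bar",proj(w,S(q,[(5,30,51),(5,-30,51)]),True)*1.2)
h=.15;
for h in (0,.1,.2,.3):
  t=lambda y:[-60-27*np.cos(h+2.356)-1.8*np.cos(h+.785),y,55+27*np.sin(h+2.356)+1.8*np.sin(h+.785)]
  print(h,"tab",(proj(w,S(q,[t(20),t(-20)]),True)-[180,180])*4)
C=np.array([(38,181),(291,164),(97,257),(242,250),(50,415),(288,407),(307,575)])/3+[150,0]
M=np.array([(35,50,72),(35,-50,72),(5,30,51),(5,-30,51),(-60,48,65),(-60,-48,65),(-140,-55,12)])
f=lambda q:(proj(p,S(q,M)+[0,0,q[3]],True)-C).ravel()
r=least_squares(f,[571,240,-.12,0]); print(r.x, r.cost)
C2=np.array([(231,141),(389,141),(267,186),(353,186)])/1.2
f=lambda q:(proj(w,S(q,M[:4])+[0,0,q[3]],True)-C2).ravel()
r=least_squares(f,[571,240,-.12,0]); print(r.x, r.cost)
E
```

```text
rim [[228.69814446 142.15518999]
 [390.09002392 141.73870958]] bar [[265.45858624 185.87994184]
 [353.75627869 185.70595843]]
0 tab [[207.66398767 158.31096914]
 [416.22404316 158.10238557]]
0.1 tab [[208.25448719 145.69650384]
 [415.67701549 145.4785982 ]]
0.2 tab [[208.95750561 133.90498341]
 [415.03335214 133.67878105]]
0.3 tab [[209.76032412 123.0745948 ]
 [414.30458376 122.8412385 ]]
[ 5.72286423e+02  2.41599532e+02 -1.13673533e-01 -1.40455418e+00] 0.9235091117540615
[ 5.72574432e+02  2.41223487e+02 -1.13418795e-01 -4.11829483e+00] 1.375552171208243
```

Call:
send_rows --plan "0 0 4 0 0;0 0 4 0 0;0 0 4 0 0;0 0 4 0 0;0 0 2 0 0"

```text
t: 4.75
eef_pos: [537.8, 245.0, 65.8]
tcp_rot: [-3.138, -0.016, -0.114]
ft_force: [-0.3, 0.3, 0.1]
opening: 0.006
```

```bash
python3 look.py 4
```

```text
4.75 [537.80892573 244.9917409   65.79248771] [-3.13834267 -0.01578766 -0.1136554 ] [-0.34081825  0.32392594  0.07119053]
```

View pics/s4.png

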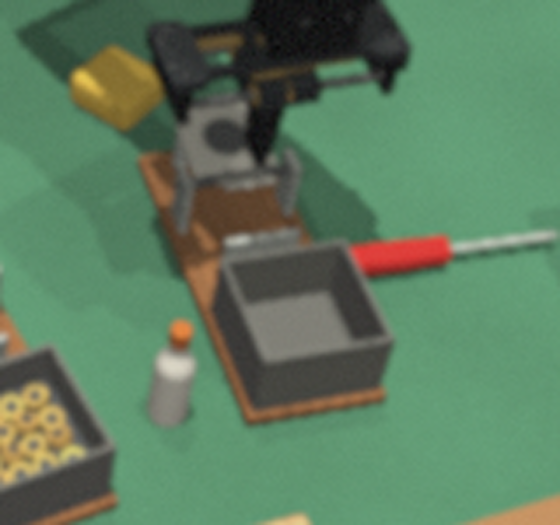

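View pics/w4.png

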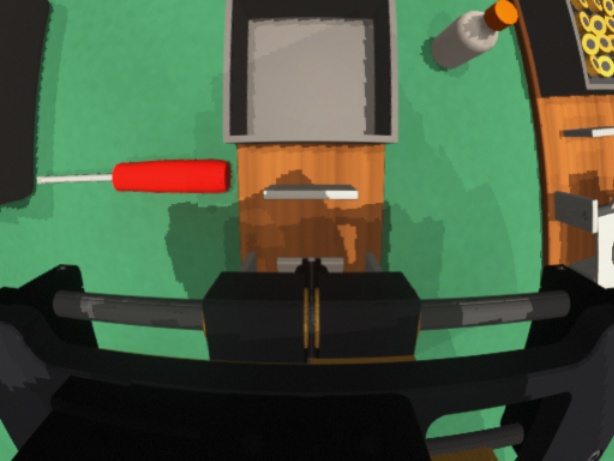

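```bash
cat > z.py <<'E'
import sys
from cell import env,eyes
import cv2, pickle, numpy as np
tag=sys.argv[1]
s=env.state(); print(s["t"],s["eef_pos"],s["ft_force"])
q=eyes.read_camera("scene"); b=cv2.cvtColor(q["image"],cv2.COLOR_RGB2BGR)[120:190,290:360]
w=eyes.read_camera("wrist");c=cv2.cvtColor(w["image"],cv2.COLOR_RGB2BGR)[180:250,200:320]
pickle.dump(w,open("w.pkl","wb"))
b=cv2.resize(b,(400,400),interpolation=cv2.INTER_CUBIC);c=cv2.resize(c,(400,233),interpolation=cv2.INTER_CUBIC)
c=cv2.copyMakeBorder(c,0,167,0,0,cv2.BORDER_CONSTANT)
cv2.imwrite(f"pics/z{tag}.png",np.hstack([b,c]))
E
python3 z.py 5
```

```text
4.85 [537.7808957  244.96758496  65.91016025] [-0.71160517  0.44863015  0.18821007]
```

View pics/z5.png

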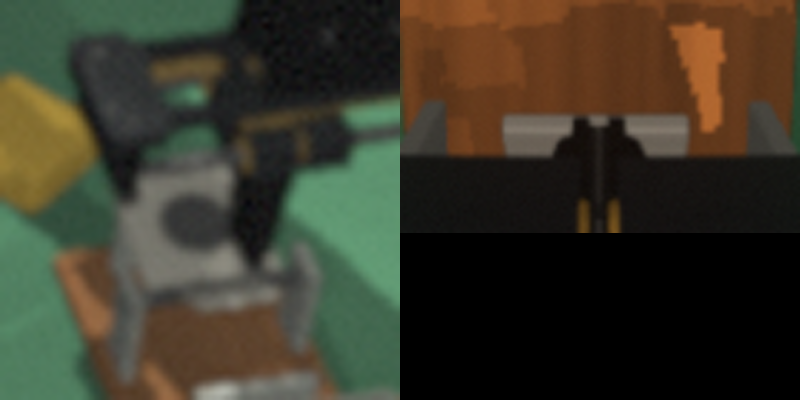

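```bash
python3 - <<'E'
from h import *
import pickle
sc=pickle.load(open("scene.pkl","rb"))
q=[572.5,241.5,-.111]
for h in (.1,.2,.3,.4,.5,.6,.8,1.,1.2): print(h,((proj(sc,S(q,[plate(h,70,-35,2.5),plate(h,70,35,2.5)]))-[290,120])*5.71).round().tolist())
E
```

```text
0.1 [[103.0, 188.0], [235.0, 168.0]]
0.2 [[106.0, 179.0], [238.0, 159.0]]
0.3 [[108.0, 172.0], [242.0, 152.0]]
0.4 [[111.0, 166.0], [245.0, 146.0]]
0.5 [[115.0, 162.0], [249.0, 142.0]]
0.6 [[119.0, 158.0], [254.0, 138.0]]
0.8 [[127.0, 156.0], [263.0, 135.0]]
1.0 [[136.0, 159.0], [274.0, 138.0]]
1.2 [[146.0, 168.0], [285.0, 147.0]]
```

Call:
send_rows --plan "0 0 4 0 0;0 0 4 0 0;0 0 2 0 0;0 0 0 0 0"

```text
t: 5.35
eef_pos: [538.4, 245.1, 55.8]
tcp_rot: [-3.138, -0.017, -0.114]
ft_force: [0.1, -0.5, -0.1]
opening: 0.004
```

```bash
python3 z.py 6;python3 - <<'E'
from h import *
import pickle
sc=pickle.load(open("scene.pkl","rb"))
q=[572.5,241.5,-.111]
for h in (.1,.2,.4,.6,.8,1.,1.2,1.4): print(h,((proj(sc,S(q,[plate(h,38,0,3)]))-[290,120])*5.71).round().tolist())
E
```

```text
5.35 [538.37168208 245.12998309  55.82656197] [ 0.14246019 -0.48337292 -0.08262897]
0.1 [[190.0, 225.0]]
0.2 [[191.0, 221.0]]
0.4 [[195.0, 214.0]]
0.6 [[199.0, 211.0]]
0.8 [[205.0, 210.0]]
1.0 [[210.0, 213.0]]
1.2 [[216.0, 219.0]]
1.4 [[221.0, 227.0]]
```

View pics/z6.png

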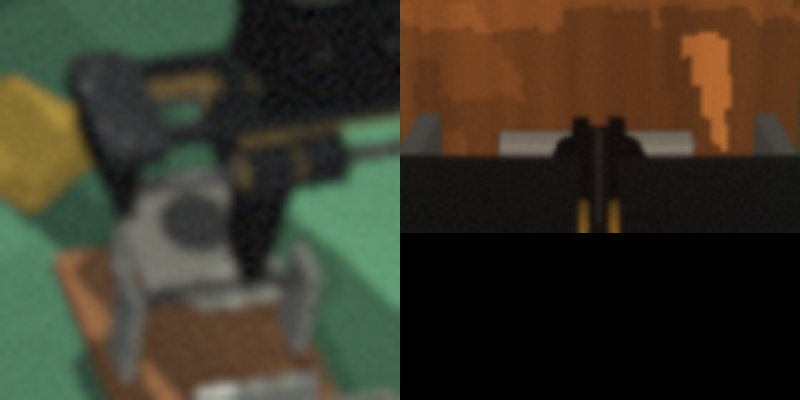

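```bash
python3 - <<'E'
from h import *
import pickle
w=pickle.load(open("w.pkl","rb"))
q=[572.5,241.5,-.111]
for h in (.1,.2,.4,.6,.8,1.,1.2):
  o=[]
  for n in (2.5,-2.5):
    a=h+2.356
    t=lambda y:[-60-27*np.cos(a)-n*np.cos(a-1.5708),y,55+27*np.sin(a)+n*np.sin(a-1.5708)]
    o.append(((proj(w,S(q,[t(20),t(-20)]),True)-[200,180])*3.333+[400,0]).round().tolist())
  print(h,o)
print(((proj(w,S(q,[(-60,42,65),(-60,-42,65),(-60,48,65)]),True)-[200,180])*3.333+[400,0]).round().tolist())
E
```

```text
0.1 [[[498.0, 173.0], [694.0, 173.0]], [[499.0, 152.0], [693.0, 152.0]]]
0.2 [[[499.0, 161.0], [693.0, 161.0]], [[500.0, 142.0], [692.0, 142.0]]]
0.4 [[[500.0, 141.0], [692.0, 141.0]], [[502.0, 125.0], [690.0, 125.0]]]
0.6 [[[502.0, 124.0], [690.0, 124.0]], [[504.0, 113.0], [688.0, 113.0]]]
0.8 [[[505.0, 113.0], [688.0, 113.0]], [[507.0, 107.0], [686.0, 106.0]]]
1.0 [[[507.0, 106.0], [686.0, 106.0]], [[509.0, 105.0], [684.0, 104.0]]]
1.2 [[[509.0, 105.0], [684.0, 104.0]], [[511.0, 107.0], [682.0, 107.0]]]
[[407.0, 239.0], [786.0, 239.0], [380.0, 238.0]]
```

```bash
python3 - <<'E'
from h import *
from cell import eyes, env
sc=eyes.read_camera("scene"); s=env.state()
q=[572.5,241.5,-.111]
k=7
b=cv2.cvtColor(sc["image"],cv2.COLOR_RGB2BGR)[110:195,280:390]; b=cv2.resize(b,None,fx=k,fy=k,interpolation=cv2.INTER_CUBIC)
def dr(P,c):
    for u in (proj(sc,P)-[280,110]+.5)*k: cv2.circle(b,(int(u[0]),int(u[1])),3,c,-1)
dr(S(q,[(35,50,72),(35,-50,72),(135,50,72),(135,-50,72),(5,30,51),(5,-30,51),(-1,30,51),(-1,-30,51),(-60,48,65),(-60,-48,65),(-60,42,65),(-60,-42,65),(-140,55,12),(-140,-55,12)]),(0,0,255))
dr(S(q,[plate(.2,70,35),plate(.2,70,-35),plate(.2,0,35),plate(.2,0,-35)]),(255,0,0))
dr(np.array(s["eef_pos"])+np.array([[0,0,z] for z in (0,20,40,60,80,100)]),(0,255,255))
cv2.imwrite("pics/ov.png",b)
E
```

View pics/ov.png

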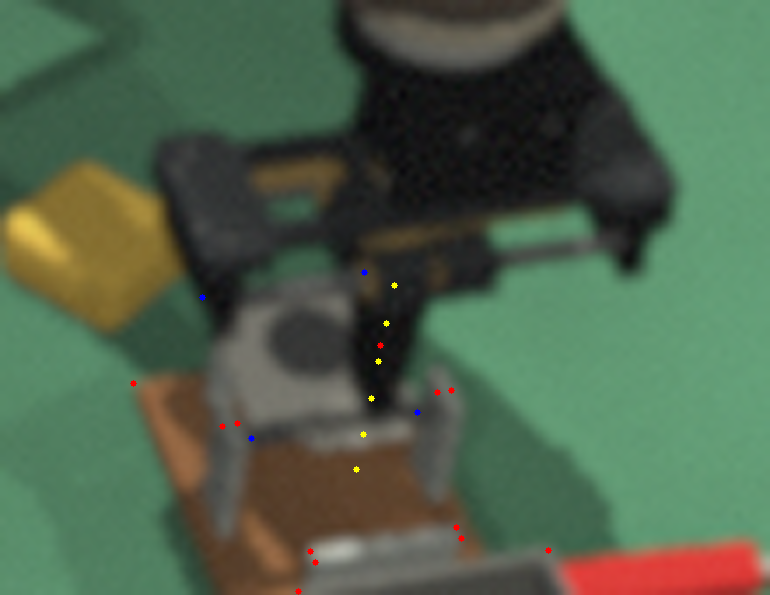

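Call:
send_rows --plan "-2 0 4 0 0;0 0 4 0 0;0 0 4 0 0;0 0 2 0 0;0 0 0 0 0"

```text
t: 6.0
eef_pos: [536.6, 245.5, 41.0]
tcp_rot: [-3.138, -0.017, -0.114]
ft_force: [-0.0, 0.3, -0.3]
opening: 0.003
```

```bash
cat > ov.py <<'E'
import sys
from h import *
from cell import eyes, env
sc=eyes.read_camera("scene"); s=env.state(); print(s["t"],s["eef_pos"],s["tcp_rot"],s["ft_force"])
q=[572.5,241.5,-.111]
k=7
b=cv2.cvtColor(sc["image"],cv2.COLOR_RGB2BGR)[110:195,280:360]; b=cv2.resize(b,None,fx=k,fy=k,interpolation=cv2.INTER_CUBIC)
def dr(P,c):
    for u in (proj(sc,P)-[280,110]+.5)*k: cv2.circle(b,(int(u[0]),int(u[1])),2,c,-1)
dr(S(q,[(-60,42,65),(-60,-42,65),(-140,-55,12),(5,-30,51),(5,30,51)]),(0,0,255))
dr(np.array(s["eef_pos"])+np.array([[0,0,z] for z in (0,20,40,60,80,100)]),(0,255,255))
cv2.imwrite(f"pics/ov{sys.argv[1]}.png",b)
E
python3 ov.py 1
```

```text
6.05 [536.64780254 245.49577379  41.13190222] [-3.13750072 -0.01760942 -0.11358425] [-0.3574602   0.17063755  0.22937095]
```

View pics/ov1.png

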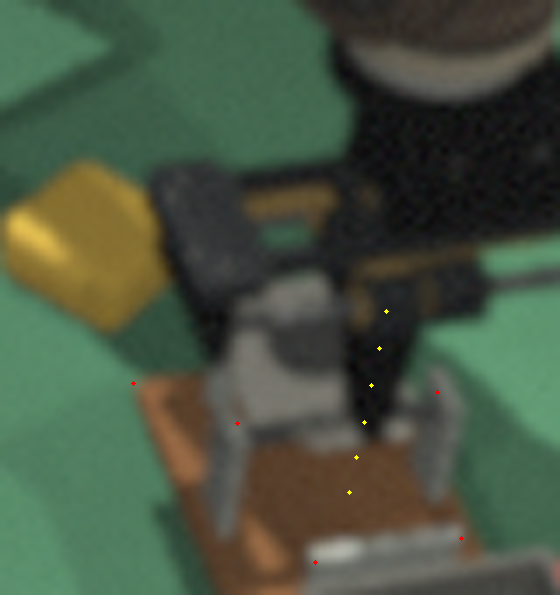

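```bash
python3 - <<'E'
from h import *
import pickle
sc=pickle.load(open("scene.pkl","rb"))
T=np.array([538.4,245.1,55.8]);a=-.114
for name,u in (("L",(312.1,157.1)),("R",(369.3,148.6)),("tip",(280+375/7,110+415/7)),("blockL",(280+375/7,110+295/7))):
    f=lambda v:(proj(sc,[T+[-v[0]*np.sin(a),v[0]*np.cos(a),v[1]]])-u).ravel()
    r=least_squares(f,[0,50]); print(name,"tool -y offset, dz",r.x.round(1))
E
```

```text
L tool -y offset, dz [-63.5  88.2]
R tool -y offset, dz [96.3 87.8]
tip tool -y offset, dz [ 5.1 28.1]
blockL tool -y offset, dz [-5.2 94.6]
```

Call:
send_rows --plan "-1 0 4 0 0;0 0 4 0 0;0 0 2 0 0;0 0 0 0 0"

```text
t: 6.45
eef_pos: [537.7, 246.0, 31.4]
tcp_rot: [-3.136, -0.022, -0.114]
ft_force: [1.0, -0.7, 1.5]
opening: 0.004
```

```bash
python3 ov.py 2; python3 z.py 7
```

```text
6.5 [537.64857811 245.95198807  31.47587224] [-3.13593614 -0.02170105 -0.11360896] [0.66684985 0.0664424  0.48712147]
6.5 [537.64857811 245.95198807  31.47587224] [0.66684985 0.0664424  0.48712147]
```

View pics/ov2.png

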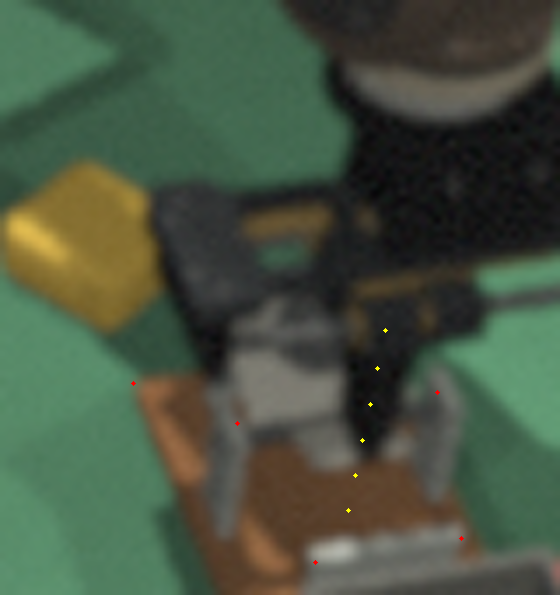

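View pics/z7.png

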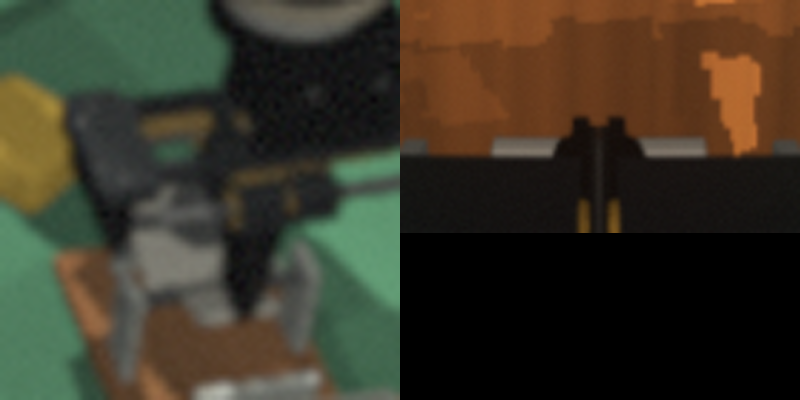

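Call:
send_rows --plan "-2 0 4 0 0;0 0 4 0 0;0 0 3 0 0;0 0 0 0 0"

```text
t: 7.0
eef_pos: [535.8, 246.3, 19.8]
tcp_rot: [-3.136, -0.022, -0.114]
ft_force: [1.0, 0.7, 1.3]
opening: 0.003
```

```bash
python3 ov.py 3
```

```text
7.05 [535.72717194 246.33988936  19.89801475] [-3.13571157 -0.02207729 -0.11353152] [ 1.51533579 -0.67734477  1.59445139]
```

View pics/ov3.png

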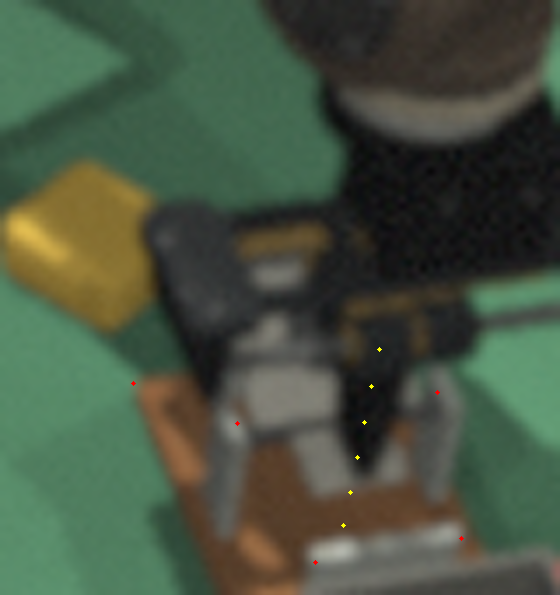

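```bash
python3 - <<'E'
from h import *
import pickle
sc=pickle.load(open("scene.pkl","rb"))
q=[572.5,241.5,-.111]
for h in (.2,.4,.6,.8,.9,1.,1.1,1.2,1.4):
    a=h+2.356
    P=[[-60-27*np.cos(a),y,55+27*np.sin(a)] for y in(-20,20)]+[plate(h,70,0)]
    print(h,((proj(sc,S(q,P))-[280,110]+.5)*7).round().tolist())
E
```

```text
0.2 [[310.0, 447.0], [407.0, 432.0], [283.0, 285.0]]
0.4 [[311.0, 460.0], [407.0, 445.0], [291.0, 268.0]]
0.6 [[310.0, 472.0], [407.0, 456.0], [300.0, 257.0]]
0.8 [[309.0, 482.0], [405.0, 467.0], [311.0, 252.0]]
0.9 [[308.0, 486.0], [404.0, 471.0], [317.0, 252.0]]
1.0 [[307.0, 490.0], [402.0, 475.0], [323.0, 255.0]]
1.1 [[305.0, 493.0], [401.0, 478.0], [329.0, 258.0]]
1.2 [[304.0, 496.0], [399.0, 481.0], [336.0, 264.0]]
1.4 [[300.0, 499.0], [395.0, 484.0], [349.0, 280.0]]
```

Call:
send_rows --plan "1 0 -8 0 0;0 0 -20 0 0;0 0 -35 0 0;0 0 -40 0 0;-20 0 -25 0 0;-45 0 0 0 0;-45 0 0 0 0;0 0 0 0 0"

```text
t: 7.85
eef_pos: [418.6, 257.4, 152.8]
tcp_rot: [-3.138, -0.015, -0.115]
ft_force: [-0.3, -0.4, -0.2]
opening: 0.006
```

```bash
python3 look.py 8
```

```text
7.85 [418.61622245 257.37798055 152.79686516] [-3.13763944 -0.01530598 -0.11537603] [-0.27890776 -0.43091977 -0.20249936]
```

View pics/s8.png

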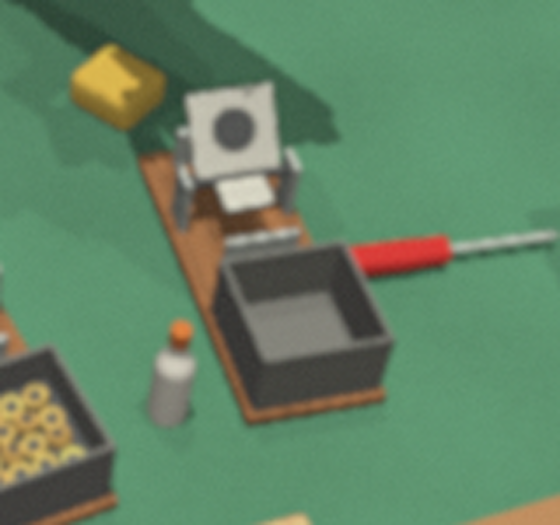

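View pics/w8.png

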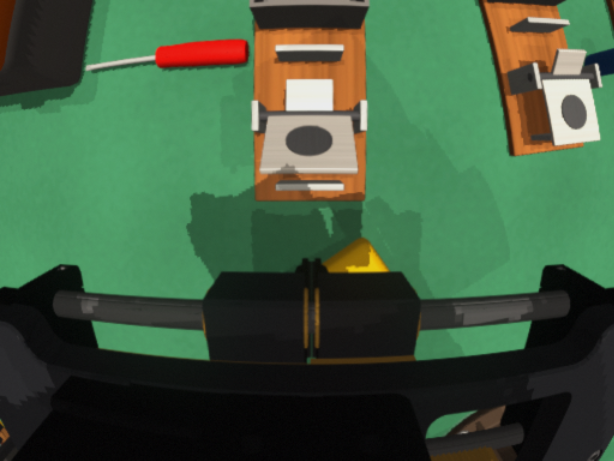

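Call:
send_rows --plan "0 0 35 0 0;0 0 35 0 0;0 0 20 0 0;0 0 3 0 0;12 0 0 0 0;12 0 0 0 0;0 0 0 0 0"

```text
t: 8.65
eef_pos: [458.4, 255.5, 60.3]
tcp_rot: [-3.133, -0.024, -0.119]
ft_force: [-0.5, -0.9, -0.7]
opening: 0.003
```

```bash
python3 look.py 9
```

```text
8.65 [458.40037372 255.51578496  60.34946395] [-3.13329832 -0.02374351 -0.1185602 ] [-0.5416547  -0.85263649 -0.66425469]
```

View pics/s9.png

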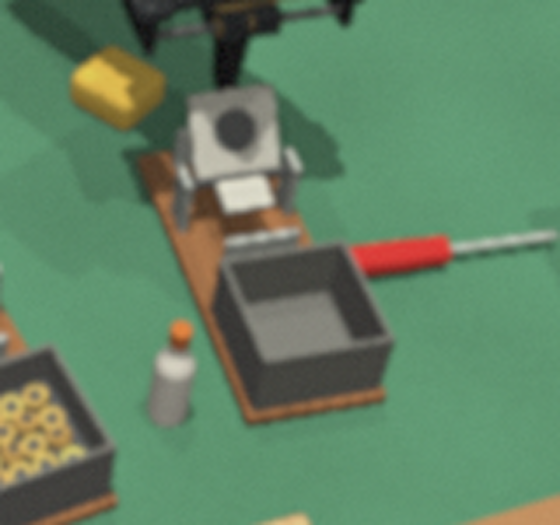

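View pics/w9.png

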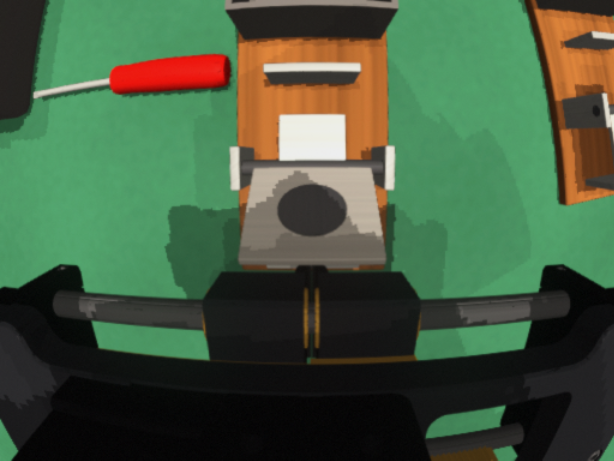

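Call:
send_rows --plan "6 0 0 0 0;6 0 0 0 0;6 0 0 0 0;6 0 0 0 0;6 0 0 0 0;6 0 0 0 0;0 0 0 0 0"

```text
t: 9.45
eef_pos: [495.9, 251.2, 62.6]
tcp_rot: [-3.133, -0.025, -0.118]
ft_force: [-1.1, -0.7, 0.4]
opening: 0.003
```

```bash
python3 look.py 10
```

```text
9.45 [495.94174317 251.17218206  62.62067844] [-3.1326159  -0.02494026 -0.11782419] [-1.08064358 -0.73851504  0.39770853]
```

View pics/s10.png

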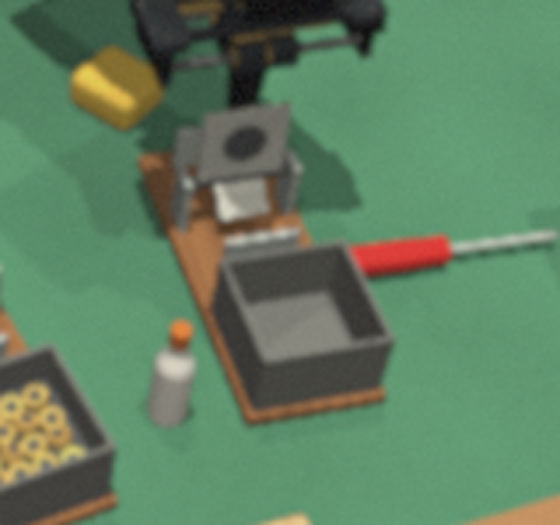

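View pics/w10.png

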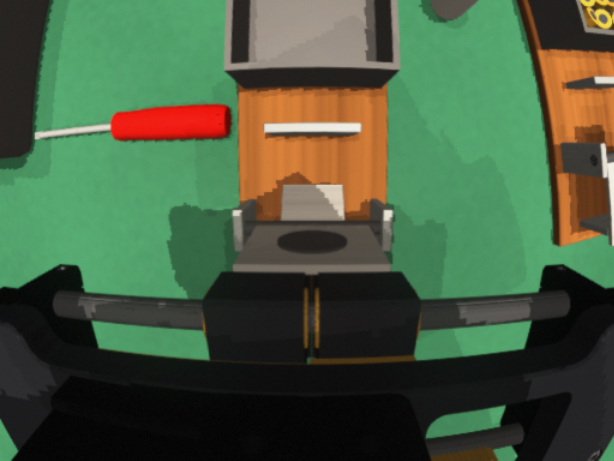

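Call:
send_rows --plan "6 0 0 0 0;6 0 1 0 0;6 0 1 0 0;6 0 1 0 0;4 0 1 0 0;0 0 0 0 0"

```text
t: 10.15
eef_pos: [524.9, 247.6, 58.6]
tcp_rot: [-3.133, -0.023, -0.117]
ft_force: [0.1, 1.2, 0.6]
opening: 0.011
```

```bash
python3 look.py 11
```

```text
10.15 [524.9448716  247.64626346  58.60834089] [-3.13323569 -0.02338617 -0.11735412] [0.09400066 1.21706323 0.62139062]
```

View pics/s11.png

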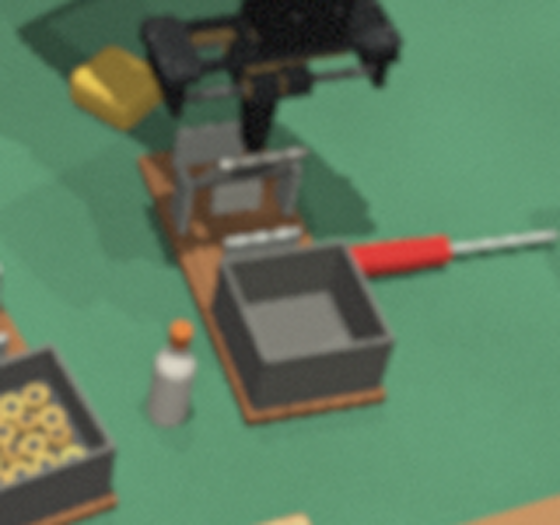

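View pics/w11.png

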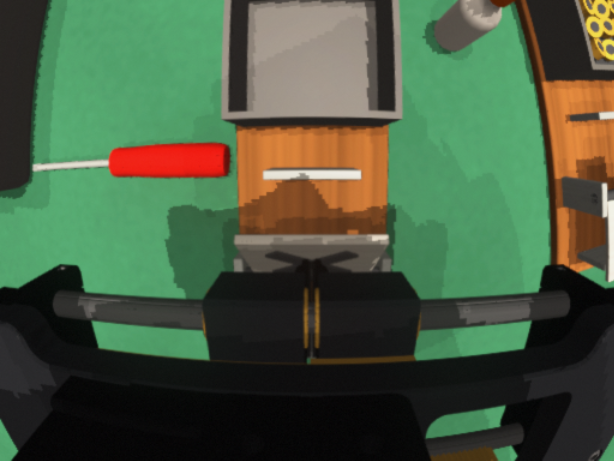

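Call:
send_rows --plan "5 0 4 0 0;5 0 4 0 0;5 0 4 0 0;5 0 4 0 0;4 0 4 0 0;0 0 0 0 0"

```text
t: 10.85
eef_pos: [550.7, 244.8, 37.4]
tcp_rot: [-3.133, -0.023, -0.117]
ft_force: [-0.7, 0.2, 1.7]
opening: 0.004
```

```bash
python3 look.py 12
```

```text
10.85 [550.74477292 244.79637589  37.35395334] [-3.13337886 -0.02312926 -0.11696289] [-0.68186212  0.18988573  1.67095224]
```

View pics/s12.png

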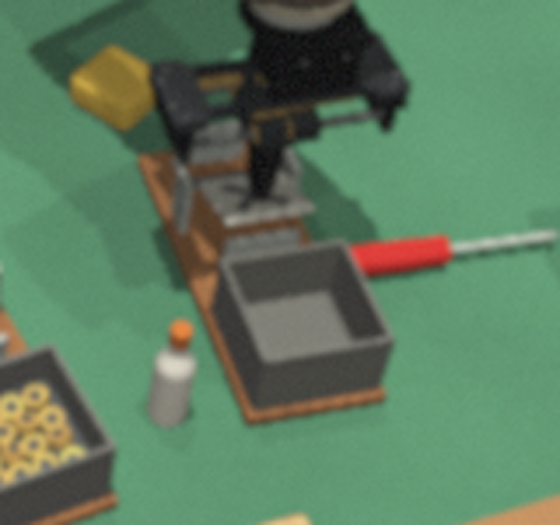

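View pics/w12.png

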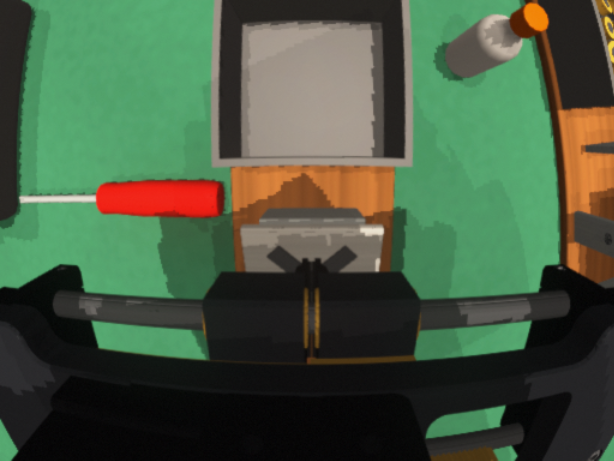

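Call:
send_rows --plan "4 0 2 0 0;3 0 2 0 0;0 0 2 0 0;0 0 2 0 0"

```text
t: 11.35
eef_pos: [558.4, 244.3, 30.2]
tcp_rot: [-3.133, -0.025, -0.116]
ft_force: [0.3, 1.8, -0.4]
opening: 0.0
```

Call:
send_rows --plan "0 0 1 0 0;0 0 1 0 0"

```text
t: 11.55
eef_pos: [558.4, 244.3, 27.9]
tcp_rot: [-3.133, -0.025, -0.116]
ft_force: [0.3, -0.0, -0.1]
opening: 0.004
```

```bash
python3 look.py 13
```

```text
11.55 [558.40541376 244.29029558  27.94197073] [-3.13276357 -0.02468451 -0.11649741] [ 0.25482275 -0.00194809 -0.14379694]
```

View pics/w13.png

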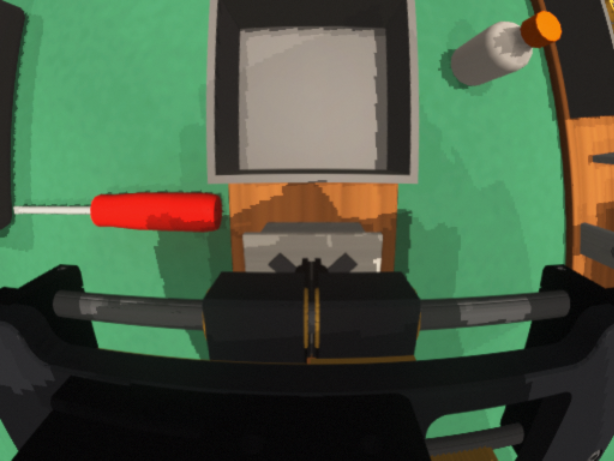

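View pics/s13.png

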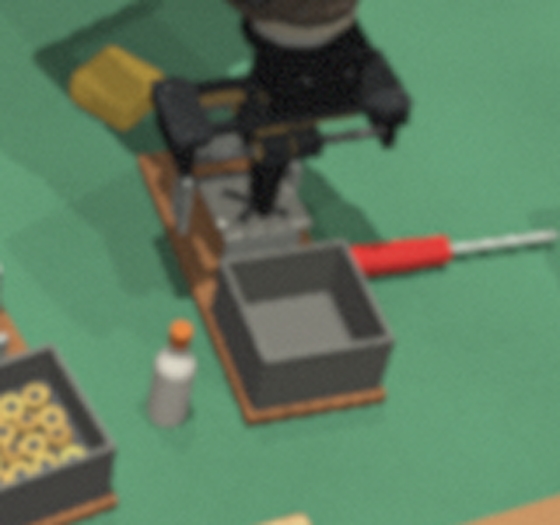

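Call:
send_rows --plan "0 0 1 0 0;0 0 1 0 0"

```text
t: 11.85
eef_pos: [558.4, 244.3, 26.0]
tcp_rot: [-3.133, -0.025, -0.116]
ft_force: [0.4, 0.0, 0.5]
opening: 0.007
```

Call:
send_rows --plan "0 0 1 0 0;0 0 1 0 0"

```text
t: 12.05
eef_pos: [558.5, 244.4, 23.9]
tcp_rot: [-3.133, -0.025, -0.116]
ft_force: [1.9, 0.5, 0.1]
opening: 0.005
```

Call:
send_rows --plan "0 0 1 0 0"

```text
t: 12.15
eef_pos: [558.5, 244.4, 22.8]
tcp_rot: [-3.133, -0.025, -0.116]
ft_force: [1.2, -0.7, 0.2]
opening: 0.003
```

Call:
send_rows --plan "0 0 1 0 0"

```text
t: 12.25
eef_pos: [558.6, 244.4, 21.7]
tcp_rot: [-3.133, -0.025, -0.116]
ft_force: [0.4, -0.8, 0.8]
opening: 0.005
```

Call:
send_rows --plan "0 0 1 0 0"

```text
t: 12.35
eef_pos: [558.7, 244.4, 20.6]
tcp_rot: [-3.133, -0.025, -0.116]
ft_force: [-0.4, -0.9, 6.8]
opening: -0.0
```

```bash
python3 look.py 14; python3 - <<'E'
import cv2,pickle
p=pickle.load(open("w.pkl","rb"));b=cv2.cvtColor(p["image"],cv2.COLOR_RGB2BGR)[170:240,170:350]
cv2.imwrite("pics/w14z.png",cv2.resize(b,None,fx=4,fy=4))
E
```

```text
12.35 [558.66490922 244.3761526   20.64865768] [-3.13265858 -0.02507452 -0.11639163] [-0.36243301 -0.90731651  6.75173838]
```

View pics/w14z.png

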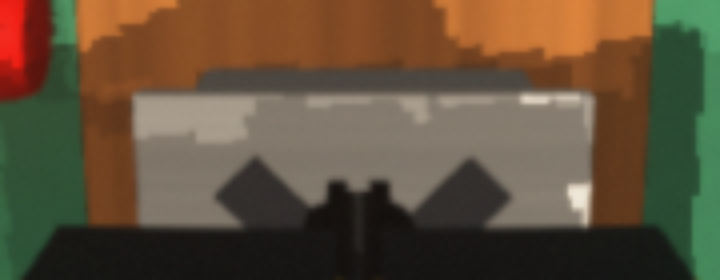

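View pics/s14.png

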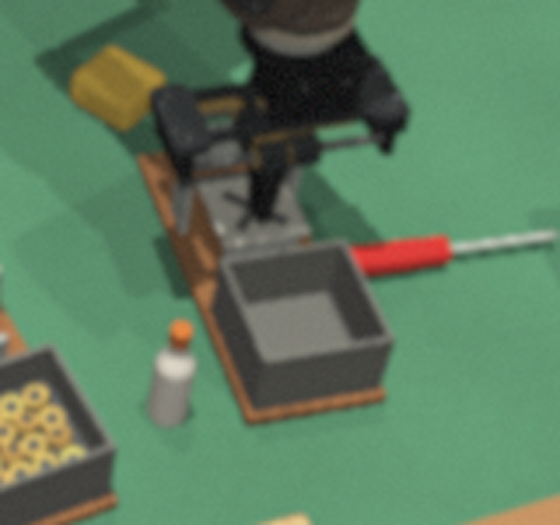

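Contact at the stop (6.8 N). Lifting away and checking.

Call:
send_rows --plan "0 0 -3 0 0;0 0 -10 0 0;0 0 -30 0 0;0 0 -40 0 0;-20 0 -40 0 0;-45 0 -10 0 0;-40 0 0 0 0;0 0 0 0 0"

```text
t: 13.25
eef_pos: [447.3, 255.6, 159.9]
tcp_rot: [-3.131, -0.025, -0.118]
ft_force: [0.3, -0.0, -0.3]
opening: 0.004
```

```bash
python3 look.py 15; python3 - <<'E'
from h import *
import pickle
from cell import eyes
w=pickle.load(open("w.pkl","rb")); q=[572.5,241.5,-.111]
a=cv2.cvtColor(w["image"],cv2.COLOR_RGB2BGR)[20:200,170:330]; k=3.3
a=cv2.resize(a,None,fx=k,fy=k,interpolation=cv2.INTER_CUBIC)
def dr(P,c):
    for u in (proj(w,S(q,P),True)-[170,20]+.5)*k: cv2.circle(a,(int(u[0]),int(u[1])),2,c,-1)
dr([plate(h,70,y,-2.5) for h in (np.pi,) for y in (-35,35)],(0,0,255))
dr([plate(h,70,y,-2.5) for h in (np.pi-.15,) for y in (-35,35)],(255,0,0))
dr([(35,50,72),(35,-50,72),(-140,-55,12),(-140,55,12)],(0,255,255))
cv2.imwrite("pics/w15z.png",a)
t=eyes.read_camera("top");b=cv2.cvtColor(t["image"],cv2.COLOR_RGB2BGR)[110:290,100:370]; cv2.imwrite("pics/t15.png",cv2.resize(b,None,fx=2.9,fy=2.9,interpolation=cv2.INTER_CUBIC))
E
```

```text
13.25 [447.32825788 255.5920252  159.90724003] [-3.13145196 -0.0252825  -0.11817938] [ 0.30148661 -0.04692888 -0.34805266]
```

View pics/w15z.png

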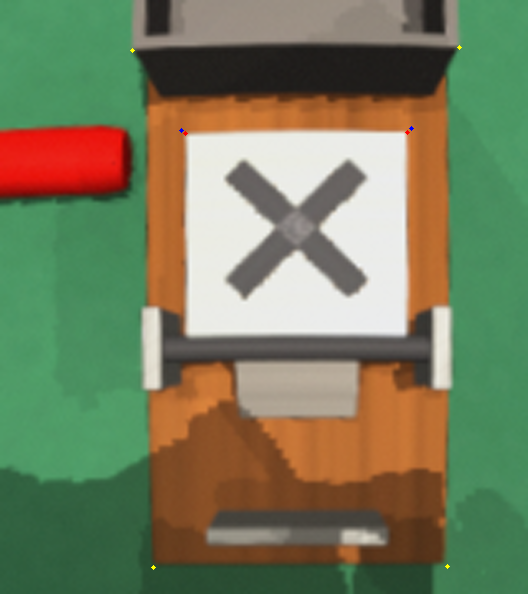

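View pics/s15.png

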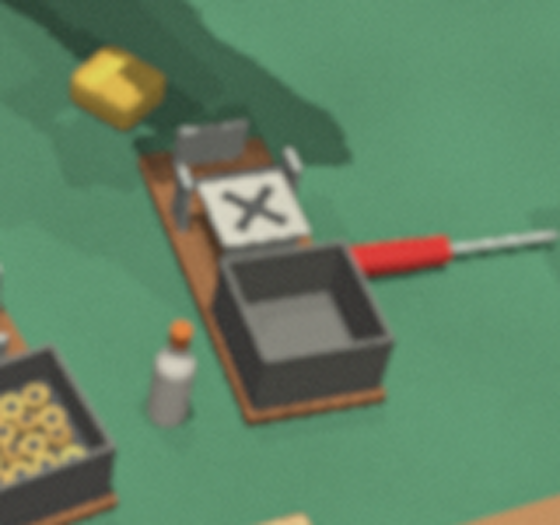

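View pics/t15.png

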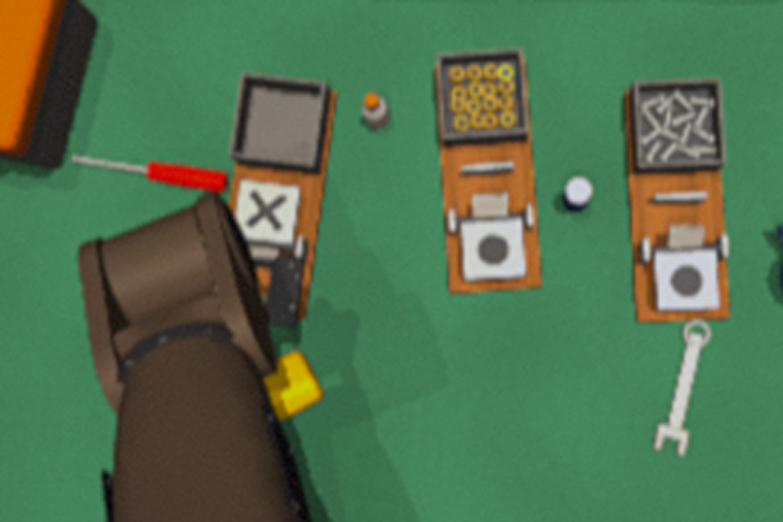

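```bash
python3 -c "
from cell import job_done
print(job_done())"
```

```text
the job is handed in; nothing more can be done
None
```

The empty bin's marker is flipped over and lies flat towards the bin with its cross face up; I handed the job in with the arm clear of everything, about 13 s into the 42 s allowed.

**How:** With the fingers shut, I pressed the thumb tab down until the plate stood at about 1 rad. I then went round to the robot's side and pushed the plate past upright. Last, I pressed it down from above until it met its stop, at about 7 N.

**Last checks:**
- **Flatness:** The wrist picture shows the plate edge 221 px wide, against 222 px predicted for fully flat and 229 px for 0.15 rad short.
- **The stand:** Its outline still matched the pose measured at the start.
- **Everything else:** In the scene and top pictures nothing else had visibly moved, and the nuts and bolts markers were still disc up. The top view is partly hidden by the arm.

**What disagreed:** The visible fingertips ended about 30 mm short of the stated tool point. As a result, contact with the tab came about 40 mm lower than the tool position suggested. I found the contacts by small steps with pictures, and used the force reading for the final stop.

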